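# Lay the straightedge against two pins for a trim cut

### The job

The taped-down cardboard is to be trimmed along the line through its two red push-pins: take the tape measure off the cardboard and stand it upright on the bare bench. Draw the straightedge out from under the wooden riser by its end tab and let go of it once it lies fully clear of the riser; then take it again by its grip bar, lift it onto the cardboard on the robot's side of the pins and slide it, lying flat, until its steel edge touches both pins at once. Let go of it there, and leave everything else standing where it is.

Things in the scene. Friction and masses are not known exactly. Their poses are not given: they have to be found in the camera images.
- sheet: Flat sheet of brown corrugated cardboard, 180 (x) x 340 (y) x 5 mm thick, taped to the bench; it cannot move. Origin: centre of its underside, on the bench; z up, its top face is at z = 5 mm. Its -x side faces the robot. The straightedge finally lies on its wider -x part.
- pin_left: Red push-pin stuck upright in the sheet at the left mark (seen from the robot), immovable; round body 12 mm in diameter where the straightedge touches it, 18 mm tall. Origin: centre of its foot, on the sheet's top face. Black pencil cross under it. The two pins are 150 to 200 mm apart.
- pin_right: The same push-pin at the right mark. Origin as for pin_left.
- straightedge: Loose aluminium straightedge, 0.2 to 0.45 kg: blade 62 (x) x 260 (y) x 5 mm. Origin: centre of its underside, z up. Bright steel working edge: the +x side (x = +31 mm); the back edge has a yellow stripe. Black grip bar on its middle, black tab at its -y end (to y = -185 mm). It starts flat on the bench under the riser, tab and at least 20 mm of blade jutting out at the riser's -y end.
- grip (a point): Point in the black grip bar of the straightedge, 24 mm above the blade's underside, at the middle of the blade. The bar is 22 mm wide (straightedge x), 90 mm long (y) and reaches from 5 to 38 mm above the underside. Axes as for the straightedge.
- tab (a point): Middle of the straightedge's end tab, 6 mm above the underside, 160 mm from the blade's middle along -y. The tab is 30 mm wide (x), about 54 mm long (y) and 12 mm thick, its underside flush with the blade's.
- far_end (a point): Middle of the straightedge's other end (no tab), at y = +130 mm, z = 0 on its underside. The straightedge is clear of the riser when this point has passed the riser's -y end.
- riser: Low wooden bench riser, immovable: plywood top 180 (x) x 250 (y) x 10 mm, its underside 46 mm and its top face 56 mm above the bench, on four round legs of 9 mm radius centred at x = +-76, y = +-111 mm. Origin: on the bench under its centre. Open on all sides; the straightedge is drawn out along its -y.
- tape_measure: Yellow and black steel tape measure standing upright on the sheet, 0.15 to 0.25 kg. Origin: middle of its underside; z up. The body reaches from x = -39 to +39 mm, is 38 mm thick at most (y; about 30 mm where it is gripped) and 67 mm high.
- glue_stick: Yellow and red glue stick standing near the carton, diameter 27, height 96 mm; origin: centre of underside. Leave alone.
- label_roll: White roll lying flat on the riser, diameter 88, height 60 mm; origin: centre of underside. Leave alone.
- sanitiser: White pump bottle standing on the riser, 62 x 56 x 165 mm; origin: centre of underside. Leave alone.
- spare_box: Small white box with a blue band at the left, 100 (x) x 62 (y) x 85 mm; origin: centre of underside. Leave alone.
- tape_clear: Roll of pale packing tape lying flat at the right, diameter 102, height 48 mm; origin: centre of underside. Leave alone.
- stapler: Red and black stapler at the right, 34 (x) x 143 (y) x 53 mm; origin: centre of underside. Leave alone.
- date_stamp: Rubber stamp with a red turned handle, at the right, 29 (x) x 52 (y) x 76 mm; origin: centre of underside. Leave alone. A tall open shipping carton (about 0.35 m high) stands to the right of and behind it: keep the arm clear of that corner.

How it is judged:
By the outcome, as a careful person would: the job done as asked, in the order asked, and still so for the second after the job is handed in, with the robot touching nothing.
It also fails if it takes over 58 s, if anything falls off the work surface, if the arm or the gripper's body presses on something with over 40 N, if the wrist force passes 120 N, or if a joint passes its speed limit or range.

### The arm

A 6-joint arm with a two-finger parallel gripper is mounted at the origin on a cart in front of the work surface, level with it; the furniture and walls round the work are solid. World frame = base frame: x ahead of the robot, y to its left, z up, the work surface at z = 0. Lengths are in mm, angles in degrees, forces in N, time in s.
With the tool pointing down it reaches from about 275 to 825 mm from the base axis. Payload 5.2 kg.
Tool frame: the origin (TCP) lies on the centre line of the jaws, within the pads' length; the fingertips stand 11 mm ahead of it and the grasp point (between the pads) lies 8 mm behind it; z points along the fingers, x is the direction in which the jaws open and shut, and the axes are right-handed (so a half turn about z gives the same grasp; the last joint's range is limited). The gripper opens to 93 mm and grips with 3 to 60 N. Pads are 15 mm wide; open, the fingers measure 128 mm over their backs; the gripper's body (75 mm by 188 mm) begins 65 mm behind the grasp point.
Start: joints at [-75.562, 14.817, 87.949, -0, 77.235, -11.62], TCP at [241.626, -494.087, 229.653] pointing down, gripper open.
Joint ranges: [-179.93, 179.93], [-52.35, 119.4], [10.71, 147.94], [-69.91, 249.91], [12.55, 155.21], [-178.61, 178.61]. Speed limits (degrees/s): [147.25, 147.25, 180, 180, 180, 180].

### API

Orientations are given as [roll, pitch, yaw] about the fixed x, y, z axes, in that order (R = Rz(yaw) Ry(pitch) Rx(roll)).
In Python, from workcell import * gives the robot as it stands.
- The arm moves only by the tool step_arm, never from a script. Its argument "commands" is a list of rows, each a list of 7 numbers: the shift along the tool's x, y, z in cm, then the turn, a rotation vector about the tool's x, y, z in rad, then the finger opening in cm, from 0 to 9.3. In form: [[tx, ty, tz, ax, ay, az, gripper], ...]. A call has 1 to 12 rows; each row is the pose to reach, as a shift and turn from the pose commanded when the call began, along the tool's axes at that moment; what a row does not reach only later rows make up. A row lasts 1/12 s, in which the tool goes at most 41.7 mm and 7.16 degrees, less where a joint would pass 70% of its speed; a pose out of reach is approached as far as the arm can. A call with a gripper value outside its range is refused whole. The fingers move at their own pace and stop on an object; "force" is the grip in N (left out, the last holds). Time passes only in rows, so rows that repeat a pose let the fingers close. It gives the time, the measured TCP pose, the force and the opening at its end, in the units of the state.
- state(): the state, without advancing time (a new reading comes with each control period).
- capture(name): name is "scene" or "top" or "wrist"; returns a dict with "img" (480x640x3 uint8, red, green, blue), "K" (3x3 intrinsics, pixels), "k1" (the pictures are not rectified: a ray, as slopes to the right and down, at radius r is drawn at 1 + k1 r^2 times it, then the intrinsics apply), "extrinsics" (4x4, takes a point from camera to world coordinates); the wrist camera has in their place "mount" (4x4, takes a point from camera to tool coordinates, whose origin is the TCP and whose axes are the tool frame's). Camera axes: x right, y down, z forward; pixel columns grow to the right and rows downward; lengths in mm; the calibration is good to about 2 mm. A picture is of the moment at which its call begins: read the wrist's pose just before it. There is no depth.
- hand_in(): hands the job in, once; it reports no verdict.
The state is a dict: "clock": time; "q": joint angles; "dq": joint speeds; "tau": joint torques, N m; "tool_pos": TCP position; "eef_rot": TCP orientation; "wrist_force": force on the tool from outside, world axes, zero at the start; "wrist_torque": the same for the moment, N m; "finger_gap": finger opening in mm.
Only numpy, scipy, OpenCV 4.12 (cv2) and the standard library are available. Lean on these libraries where they do the work, as an engineer would, in place of code of your own. Each camera call takes 0.05 s, during which the arm holds its last target.

## Working session

There is one attempt and no reset: what is moved stays moved. The work goes in short steps, Python scripts to look and compute and a tool call to move; the robot and the scene stay as the last step left them, time stands still between calls to the robot, and variables do not carry over. Pictures are saved under pics/ and viewed, and the job is handed in when it is done.

Besides the shell and the picture viewer there is one more tool, called as name(argument=value, ...) on one line, values as JSON. step_arm: Moves the arm, as the interface text tells. Its arguments: {"type":"object","properties":{"commands":{"type":"array","items":{"type":"array","items":{"type":"number"}}},"force":{"type":"number"}},"required":["commands"]}

```bash
ls; mkdir -p pics; cat > h.py <<'E'
from workcell import *
import numpy as np, cv2, json
def save(name,fn,cap=None):
    c=cap or capture(name); cv2.imwrite('pics/'+fn,cv2.cvtColor(c['img'],cv2.COLOR_RGB2BGR)); return c
E
python3 - <<'E'
from h import *
import pickle
s=state(); print(s)
for n in ("scene","top","wrist"):
    c=save(n,n+'0.png'); pickle.dump(c,open(n+'0.pkl','wb')); print(n,c['K'].tolist() if hasattr(c['K'],'tolist') else c['K'],c['k1'],np.round(c.get('extrinsics',c.get('mount')),4).tolist())
E
```

```text
pics
{'clock': 0.0, 'q': array([-7.55612939e+01,  1.48589917e+01,  8.80112179e+01, -9.65190627e-04,
        7.72353952e+01, -1.16189351e+01]), 'dq': array([-0.00725547, -0.01420989,  0.05161272, -0.04066837, -0.01663378,
       -0.00580802]), 'tau': array([-6.16048928e-04, -4.37309718e+01, -2.84002447e+01,  7.16332113e-02,
        4.13725956e-02, -1.84277642e-04]), 'tool_pos': array([ 241.48606172, -493.55299906,  228.81923699]), 'eef_rot': array([-1.79979653e+02,  1.03630301e-01, -6.39421263e+01]), 'wrist_force': array([ 0.11507522, -0.64046283,  0.36646156]), 'wrist_torque': array([ 0.02613003, -0.0074022 , -0.01078183]), 'finger_gap': 93.0335405615415}
scene [[439.2442238142767, 0.0, 314.84165419386744], [0.0, 439.2442238142767, 239.02884073435783], [0.0, 0.0, 1.0]] -0.08991709020754504 [[0.8962, -0.2859, 0.3391, 145.7768], [-0.4431, -0.5404, 0.7153, -883.4811], [-0.0213, -0.7913, -0.611, 792.3703], [0.0, 0.0, 0.0, 1.0]]
top [[487.2735031366161, 0.0, 320.57576861637494], [0.0, 487.2735031366161, 238.26522883341303], [0.0, 0.0, 1.0]] -0.08094571934532462 [[-0.0289, -0.9929, 0.1157, 412.728], [-0.9996, 0.0293, 0.002, -47.9346], [-0.0054, -0.1156, -0.9933, 1239.344], [0.0, 0.0, 0.0, 1.0]]
wrist [[367.91427467119615, 0.0, 323.00662743162115], [0.0, 367.91427467119615, 233.809588200651], [0.0, 0.0, 1.0]] -0.07208722868884239 [[1.0, -0.0, 0.0012, -0.4082], [-0.0003, 0.9569, 0.2903, -81.7782], [-0.0012, -0.2903, 0.9569, -155.5811], [0.0, 0.0, 0.0, 1.0]]
```

View pics/top0.png

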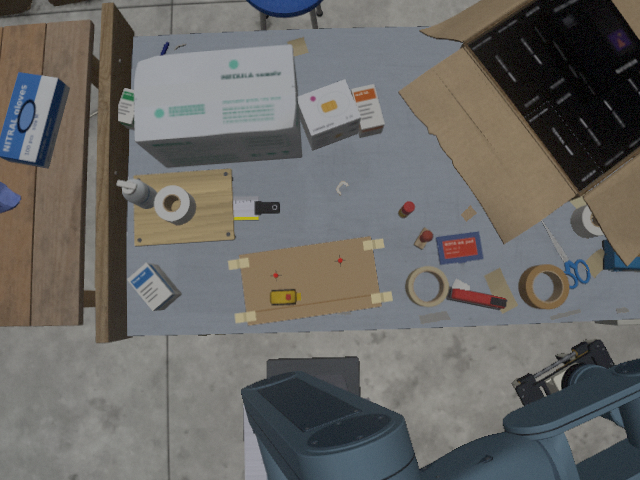

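View pics/scene0.png

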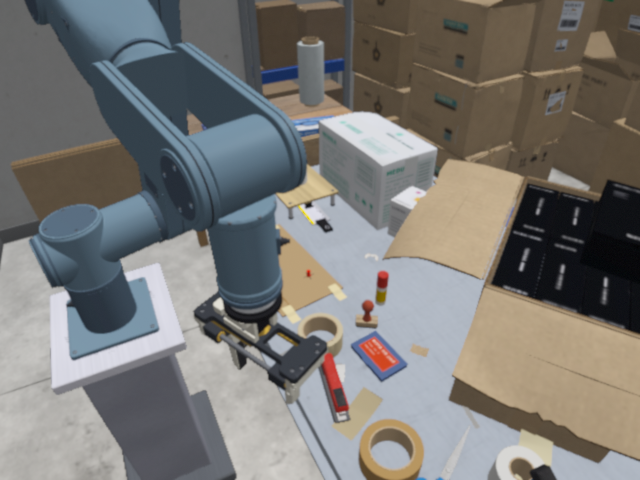

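View pics/wrist0.png

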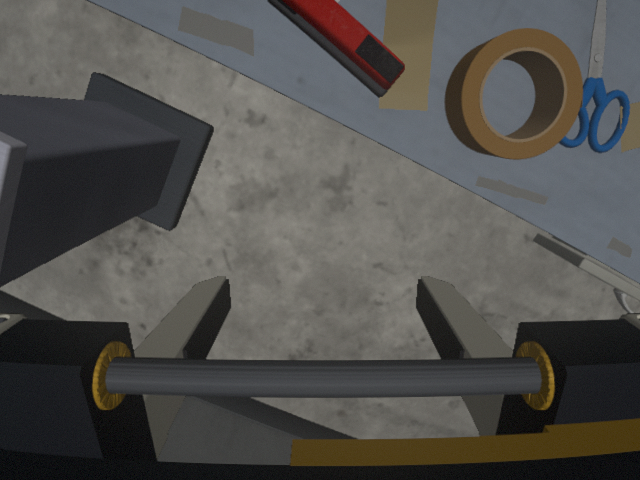

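The top view shows the sheet around (312,280) with pins at about (276,274) and (340,260). The tape measure is at (284,297), the riser at (184,206) and the black tab at (268,207). Measuring next.

```bash
cat >> h.py <<'E'
from scipy.spatial.transform import Rotation as Rot
def ext(c,s=None):
    if 'extrinsics' in c: return np.array(c['extrinsics'])
    T=np.eye(4); T[:3,:3]=Rot.from_euler('xyz',s['eef_rot'],degrees=True).as_matrix(); T[:3,3]=s['tool_pos']
    return T@np.array(c['mount'])
def ray(c,uv,s=None):
    E=ext(c,s);K=np.array(c['K']); d=np.array([c['k1'],0,0,0,0.])
    p=cv2.undistortPoints(np.array(uv,float).reshape(-1,1,2),K,d).reshape(-1,2)
    D=np.c_[p,np.ones(len(p))]@E[:3,:3].T
    return E[:3,3],D
def plane(c,uv,z,s=None):
    o,D=ray(c,uv,s); t=(z-o[2])/D[:,2]; return o+D*t[:,None]
def proj(c,P,s=None):
    E=np.linalg.inv(ext(c,s)); P=np.array(P,float).reshape(-1,3)
    return cv2.projectPoints(P,E[:3,:3],E[:3,3],np.array(c['K']),np.array([c['k1'],0,0,0,0.]))[0].reshape(-1,2)
E
python3 - <<'E'
from h import *
import pickle
c=pickle.load(open('top0.pkl','rb')); im=cv2.cvtColor(c['img'],cv2.COLOR_RGB2BGR)
cv2.imwrite('pics/t_a.png',cv2.resize(im[150:340,110:310],None,fx=4,fy=4,interpolation=cv2.INTER_CUBIC)[:600])
cv2.imwrite('pics/t_a.png',cv2.resize(im[160:310,110:310],None,fx=4,fy=4,interpolation=cv2.INTER_CUBIC))
cv2.imwrite('pics/t_b.png',cv2.resize(im[180:330,230:430],None,fx=4,fy=4,interpolation=cv2.INTER_CUBIC))
hsv=cv2.cvtColor(im,cv2.COLOR_BGR2HSV)
def comps(m,lab):
    n,l,st,ce=cv2.connectedComponentsWithStats(m.astype(np.uint8))
    for i in range(1,n):
        if st[i,4]>5: print(lab,st[i].tolist(),ce[i].round(2).tolist())
H,S,V=hsv[...,0],hsv[...,1],hsv[...,2]
R=np.zeros(H.shape,bool);R[160:330,110:520]=1
comps(((H<6)|(H>172))&(S>150)&(V>80)&R,'red')
comps((H>20)&(H<32)&(S>150)&R,'yel')
comps((V<50)&R,'blk')
E
```

```text
red [403, 202, 11, 10, 65] [408.63, 206.43]
red [444, 239, 33, 19, 350] [460.91, 248.89]
red [338, 258, 4, 5, 16] [339.5, 260.0]
red [273, 273, 5, 5, 15] [275.27, 275.0]
red [452, 289, 44, 16, 338] [471.43, 295.99]
red [286, 295, 4, 4, 13] [287.85, 296.38]
red [497, 297, 8, 2, 9] [500.44, 297.56]
yel [234, 217, 24, 3, 72] [245.5, 218.0]
yel [270, 290, 31, 14, 308] [283.78, 296.61]
blk [113, 160, 15, 22, 199] [121.16, 169.48]
blk [110, 182, 17, 74, 536] [118.68, 215.82]
blk [256, 202, 24, 12, 223] [266.13, 207.44]
blk [110, 223, 4, 3, 7] [111.71, 224.29]
blk [110, 246, 7, 5, 15] [113.0, 247.8]
blk [110, 251, 12, 17, 53] [114.89, 257.57]
blk [120, 257, 6, 8, 19] [122.79, 261.0]
blk [111, 261, 9, 16, 37] [115.38, 269.78]
blk [122, 266, 4, 3, 6] [123.67, 266.67]
blk [116, 275, 5, 5, 9] [118.33, 277.56]
blk [110, 276, 4, 5, 10] [111.2, 278.0]
blk [110, 280, 16, 27, 108] [116.17, 292.61]
blk [119, 280, 6, 4, 10] [121.5, 281.3]
blk [448, 289, 3, 8, 12] [449.25, 293.0]
blk [119, 294, 7, 6, 13] [122.38, 296.31]
blk [491, 298, 15, 8, 50] [498.3, 301.98]
blk [121, 302, 4, 6, 10] [121.9, 304.6]
blk [116, 305, 4, 3, 6] [118.0, 305.83]
blk [119, 308, 6, 9, 21] [121.71, 311.81]
blk [114, 310, 4, 4, 9] [115.67, 311.11]
```

View pics/t_a.png

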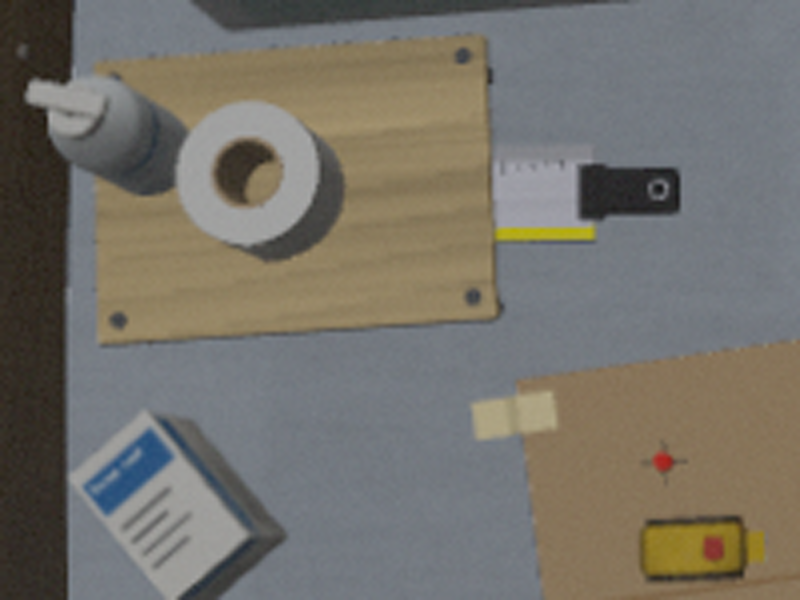

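View pics/t_b.png

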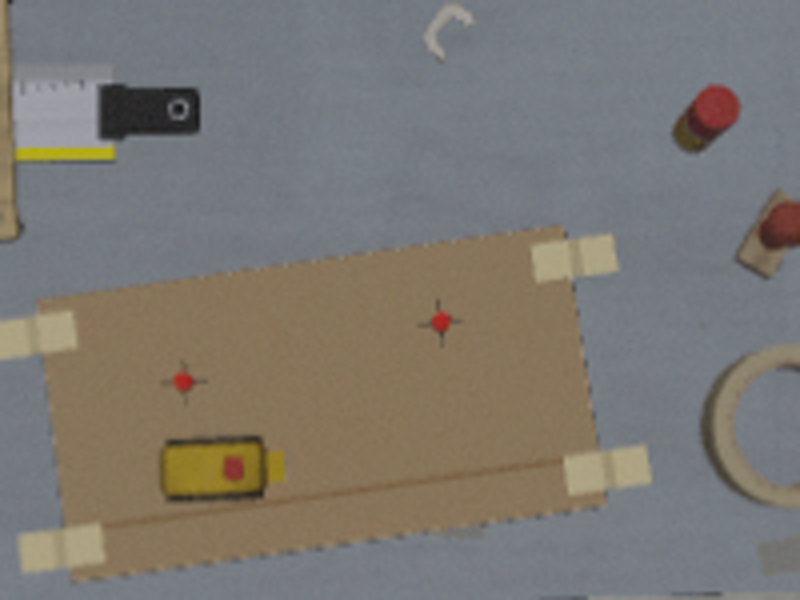

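The crops show the pins (275.5,275) and (340,260.3). The tape's body top runs x 270–296, y 290–304 px. The straightedge's visible blade has its steel edge on the far (+x) side and the yellow stripe nearer, with the tab end at about (280,207). There is bare bench left of the sheet at about (210,275).

```bash
python3 - <<'E'
from h import *
import pickle
c=pickle.load(open('top0.pkl','rb'))
A=lambda x,y:(110+x/4-.4,160+y/4-.4)
B=lambda x,y:(230+x/4-.4,180+y/4-.4)
def p(n,uv,z): print(n,plane(c,[uv],z)[0].round(1).tolist())
pl=plane(c,[(275.27,274.9)],18)[0]; pr=plane(c,[(339.5,260.0)],18)[0]
print(pl,pr,np.linalg.norm(pl-pr), 'dir',np.degrees(np.arctan2(*(pl-pr)[1::-1])))
p('crossL',B(184,382),5);p('crossR',B(441,322),5)
for n,uv in dict(TL=(42,300),TR=(562,226),BR=(606,503),BL=(72,580)).items(): p('sheet'+n,B(*uv),5)
# tape top corners
for n,uv in dict(TL=(163,439),TR=(265,435),BR=(265,496),BL=(163,500),hook=(284,467)).items(): p('tape'+n,B(*uv),64)
for n,uv in dict(ytR=(115,160),ytL=(17,160),sR=(113,66),sL=(20,66)).items(): p('edge'+n,B(*uv),5)
for n,uv in dict(a=(199,88),b=(199,133),ring=(178,108),nl=(100,84),nr=(100,138)).items(): p('tab'+n,B(*uv),12)
for n,uv in dict(TR=(485,36),BR=(498,318),BL=(98,345),TL=(95,62)).items(): p('riser'+n,A(*uv),56)
p('glue base',B(690,140),0);p('glue top',B(715,108),96)
p('stamp',B(765,262),0)
p('box bl',A(285,537),0); p('box',A(180,600),0)
p('boxtop',A(252,540),85)
E
```

```text
[465.94612459  70.71544954  18.        ] [498.65334291 -91.33317913  18.        ] 165.31642442321734 dir 101.41103600762499
crossL [466.0, 71.2, 5.0]
crossR [499.3, -92.7, 5.0]
sheetTL [520.6, 160.8, 5.0]
sheetTR [558.3, -171.9, 5.0]
sheetBR [382.2, -192.7, 5.0]
sheetBL [343.7, 144.1, 5.0]
tapeTL [429.6, 78.8, 64.0]
tapeTR [430.3, 17.4, 64.0]
tapeBR [393.9, 18.2, 64.0]
tapeBL [393.1, 79.5, 64.0]
tapehook [410.8, 6.4, 64.0]
edgeytR [609.4, 112.9, 5.0]
edgeytL [611.4, 176.1, 5.0]
edgesR [670.9, 113.4, 5.0]
edgesL [672.8, 173.7, 5.0]
taba [653.3, 57.4, 12.0]
tabb [624.1, 58.0, 12.0]
tabring [640.7, 71.1, 12.0]
tabnl [657.9, 121.0, 12.0]
tabnr [622.8, 121.4, 12.0]
riserTR [732.4, 173.7, 56.0]
riserBR [554.7, 166.6, 56.0]
riserBL [545.3, 416.5, 56.0]
riserTL [724.9, 422.0, 56.0]
glue base [612.3, -257.3, 0.0]
glue top [615.7, -257.0, 96.0]
stamp [531.9, -301.7, 0.0]
box bl [424.9, 315.0, 0.0]
box [386.4, 383.1, 0.0]
boxtop [422.8, 310.0, 85.0]
```

```bash
cat >> h.py <<'E'
def Rt(yaw): return Rot.from_euler('xyz',[180,0,yaw],degrees=True)
def cmd(p0,y0,p1,y1):
    """shift (cm, tool axes) and turn from commanded pose (p0,y0) to (p1,y1); tool down"""
    t=Rt(y0).inv().apply(np.array(p1,float)-np.array(p0,float))/10
    a=(Rt(y0).inv()*Rt(y1)).as_rotvec()
    print('cm',t.round(3).tolist(),'rad',a.round(4).tolist())
def world(p0,y0,t,az): # commanded pose after a row
    return (np.array(p0)+Rt(y0).apply(np.array(t)*10)).round(2).tolist(), round(y0-np.degrees(az),3)
def tri(r1,r2):
    (o1,d1),(o2,d2)=r1,r2; d1=d1[0];d2=d2[0]
    t=np.linalg.lstsq(np.c_[d1,-d2],o2-o1,rcond=None)[0]
    a,b=o1+d1*t[0],o2+d2*t[1]; return (a+b)/2,np.linalg.norm(a-b)
E
python3 - <<'E'
from h import *
import pickle
t=pickle.load(open('top0.pkl','rb'));s=pickle.load(open('scene0.pkl','rb'))
for a,b in [((400,95),(455,160)),((505,242),(388,260)),((577,190),(478,290)),((462,42),(522,180))]:
    print(tri(ray(t,[a]),ray(s,[b])))
cmd([241.626,-494.087,229.653],-63.942,[440,20,250],0)
E
```

```text
(array([ 809.95042878, -217.1408557 ,  320.97108351]), np.float64(19.45812938933025))
(array([ 507.25198626, -411.15746008,  292.12779464]), np.float64(5.310333645913255))
(array([ 595.36238117, -553.96212138,  305.99864679]), np.float64(17.847817327238317))
(array([ 912.08058259, -344.21870689,  312.85156555]), np.float64(9.853792642912728))
cm [-37.469, -40.404, -2.035] rad [0.0, 0.0, -1.116]
```

step_arm(commands=[[-37.47, -40.4, -2.04, 0, 0, -1.116, 7], [-37.47, -40.4, -2.04, 0, 0, -1.116, 7], [-37.47, -40.4, -2.04, 0, 0, -1.116, 7], [-37.47, -40.4, -2.04, 0, 0, -1.116, 7], [-37.47, -40.4, -2.04, 0, 0, -1.116, 7], [-37.47, -40.4, -2.04, 0, 0, -1.116, 7], [-37.47, -40.4, -2.04, 0, 0, -1.116, 7], [-37.47, -40.4, -2.04, 0, 0, -1.116, 7], [-37.47, -40.4, -2.04, 0, 0, -1.116, 7], [-37.47, -40.4, -2.04, 0, 0, -1.116, 7], [-37.47, -40.4, -2.04, 0, 0, -1.116, 7], [-37.47, -40.4, -2.04, 0, 0, -1.116, 7]])

```text
clock: 1.15
tool_pos: [421.6, -25.8, 248.3]
eef_rot: [180.0, -0.0, -0.0]
wrist_force: [1.2, -0.9, -0.7]
finger_gap: 70.0
```

step_arm(commands=[[1.8, -4.6, -0.2, 0, 0, 0, 7], [1.8, -4.6, -0.2, 0, 0, 0, 7], [1.8, -4.6, -0.2, 0, 0, 0, 7]])

```text
clock: 1.4
tool_pos: [439.8, 20.5, 250.0]
eef_rot: [-180.0, 0.0, 0.3]
wrist_force: [0.5, -1.3, 0.0]
finger_gap: 69.8
```

```bash
python3 - <<'E'
from h import *
import pickle
s=state(); c=save('wrist','w1.png'); pickle.dump((c,s),open('w1.pkl','wb')); print(s['clock'],s['tool_pos'],s['eef_rot'],s['wrist_force'])
E
```

```text
1.4 [439.77024525  20.54435879 250.03265001] [-1.79976738e+02  9.25158579e-03  3.09467118e-01] [ 0.49537182 -1.2640457   0.01847997]
```

View pics/w1.png

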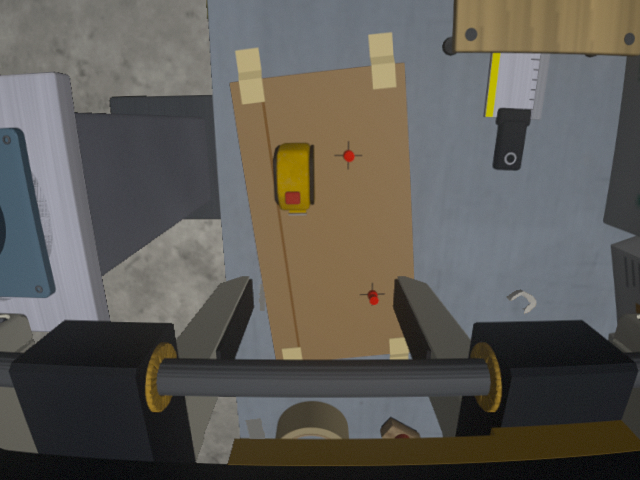

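This wrist view shows pins at (348,155) and (373,297). The tape's body spans x 274–314, y 142–212. The tab is at about (511,140) and the yellow edge at (492,85).

```bash
python3 - <<'E'
from h import *
import pickle
c,s=pickle.load(open('w1.pkl','rb')); im=cv2.cvtColor(c['img'],cv2.COLOR_RGB2BGR)
cv2.imwrite('pics/w1a.png',cv2.resize(im[110:230,240:400],None,fx=5,fy=5,interpolation=cv2.INTER_CUBIC))
cv2.imwrite('pics/w1b.png',cv2.resize(im[40:190,440:640],None,fx=4,fy=4,interpolation=cv2.INTER_CUBIC))
hsv=cv2.cvtColor(im,cv2.COLOR_BGR2HSV);H,S,V=[hsv[...,i] for i in range(3)]
def comps(m,lab):
    n,l,st,ce=cv2.connectedComponentsWithStats(m.astype(np.uint8))
    for i in range(1,n):
        if st[i,4]>25:
            ys,xs=np.where(l==i); r=cv2.minAreaRect(np.c_[xs,ys].astype(np.float32)); print(lab,st[i].tolist(),ce[i].round(2).tolist(),r)
R=np.zeros(H.shape,bool);R[40:330,230:560]=1
comps(((H<6)|(H>172))&(S>150)&(V>80)&R,'red')
comps((H>20)&(H<32)&(S>150)&R,'yel')
comps((V<55)&R&(np.arange(640)>470)[None],'blk')
for uv in [(348,155.5),(372,294)]: print('cross',plane(c,[uv],5,s)[0].round(1))
E
```

```text
red [344, 150, 11, 12, 93] [348.65, 155.74] ((348.7500305175781, 155.75001525878906), (10.60660171508789, 9.899494171142578), 45.0)
red [286, 193, 13, 11, 139] [292.02, 197.86] ((292.0, 198.0), (10.0, 12.0), 90.0)
red [368, 290, 11, 15, 97] [373.1, 297.57] ((372.9056091308594, 297.1698303222656), (14.285496711730957, 8.241633415222168), 74.05460357666016)
yel [486, 53, 14, 64, 451] [492.44, 84.29] ((492.3839111328125, 84.48634338378906), (7.185736656188965, 64.0874252319336), 6.709836959838867)
yel [276, 143, 35, 70, 1991] [293.31, 174.54] ((293.0, 177.5), (69.0, 34.0), 90.0)
blk [493, 109, 37, 61, 1579] [510.12, 136.0] ((511.1750793457031, 139.04823303222656), (32.84489059448242, 60.488746643066406), 4.085616588592529)
blk [507, 155, 7, 7, 36] [510.06, 158.19] ((510.0, 158.0), (6.0, 6.0), 90.0)
blk [473, 321, 87, 9, 675] [518.17, 325.58] ((516.0, 325.0), (8.0, 86.0), 90.0)
cross [467.   68.4   5. ]
cross [500.  -94.9   5. ]
```

View pics/w1a.png

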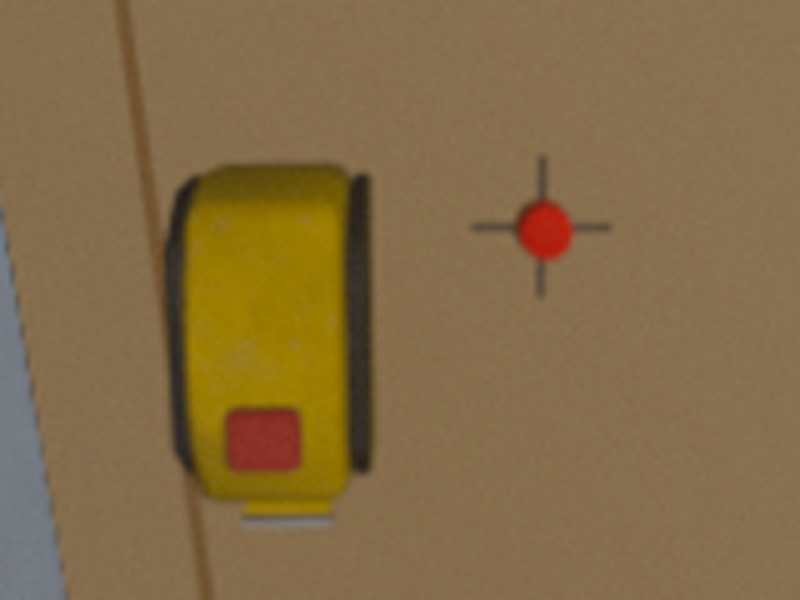

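View pics/w1b.png

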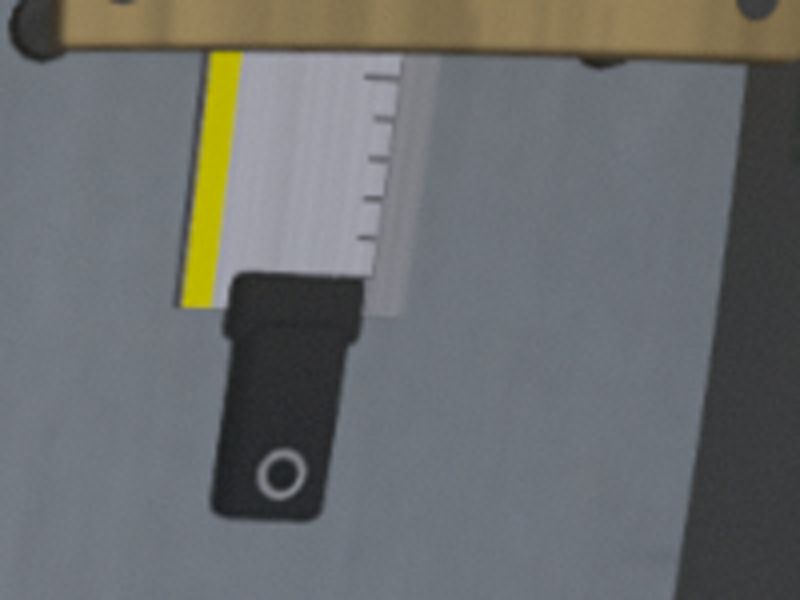

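```bash
python3 - <<'E'
from h import *
import pickle
c,s=pickle.load(open('w1.pkl','rb'))
A=lambda x,y:(240+x/5-.4,110+y/5-.4)
B=lambda x,y:(440+x/4-.4,40+y/4-.4)
def p(n,uv,z): print(n,plane(c,[uv],z,s)[0].round(1).tolist())
for n,uv in dict(TL=(188,190),TR=(348,170),BR=(348,490),BL=(190,480),mT=(270,165),mB=(270,498)).items(): p('tape'+n,A(*uv),70)
p('hookB',A(288,522),30); p('tape rtop',A(371,180),64);p('tape rbot',A(371,465),64);p('l',A(170,330),64)
for n,uv in dict(yT=(208,52),yB=(180,307),sT=(438,60),sB=(402,317)).items(): p('edge'+n,B(*uv),5)
for n,uv in dict(a=(212,510),b=(322,515),nl=(232,340),nr=(346,345)).items(): p('tab'+n,B(*uv),12)
p('ring',B(281,474),12)
for n,uv in dict(l=(62,47),r=(740,60)).items(): p('riser',B(*uv),46)
E
```

```text
tapeTL [399.1, 80.5, 70.0]
tapeTR [427.7, 84.1, 70.0]
tapeBR [427.5, 25.7, 70.0]
tapeBL [398.0, 27.4, 70.0]
tapemT [413.8, 84.9, 70.0]
tapemB [412.9, 24.1, 70.0]
hookB [413.4, 9.6, 30.0]
tape rtop [431.7, 82.0, 64.0]
tape rbot [431.6, 29.2, 64.0]
l [394.3, 54.6, 64.0]
edgeyT [611.7, 174.8, 5.0]
edgeyB [611.1, 111.4, 5.0]
edgesT [673.7, 175.7, 5.0]
edgesB [673.0, 110.7, 5.0]
taba [623.2, 58.8, 12.0]
tabb [654.3, 58.0, 12.0]
tabnl [623.1, 103.3, 12.0]
tabnr [654.4, 102.9, 12.0]
ring [641.1, 68.8, 12.0]
riser [559.9, 167.2, 46.0]
riser [727.3, 173.2, 46.0]
```

step_arm(commands=[[-2.68, -2.95, 0, 0, 0, 0, 6], [-2.68, -2.95, 4, 0, 0, 0, 6], [-2.68, -2.95, 8, 0, 0, 0, 6], [-2.68, -2.95, 12, 0, 0, 0, 6], [-2.68, -2.95, 15, 0, 0, 0, 6], [-2.68, -2.95, 15, 0, 0, 0, 6]], force=20)

```text
clock: 1.95
tool_pos: [407.7, 46.3, 95.3]
eef_rot: [-179.9, 0.6, -0.1]
wrist_force: [-1.3, 0.6, -1.1]
finger_gap: 60.1
```

```bash
python3 - <<'E'
from h import *
import pickle
s=state(); c=save('wrist','w2.png'); pickle.dump((c,s),open('w2.pkl','wb')); print(s['clock'],s['tool_pos'],s['eef_rot'],s['wrist_force'])
E
```

```text
1.95 [407.73747496  46.3192546   95.33860937] [-1.79937483e+02  6.37328508e-01 -1.49524739e-01] [-1.34493718  0.64309825 -1.13893933]
```

View pics/w2.png

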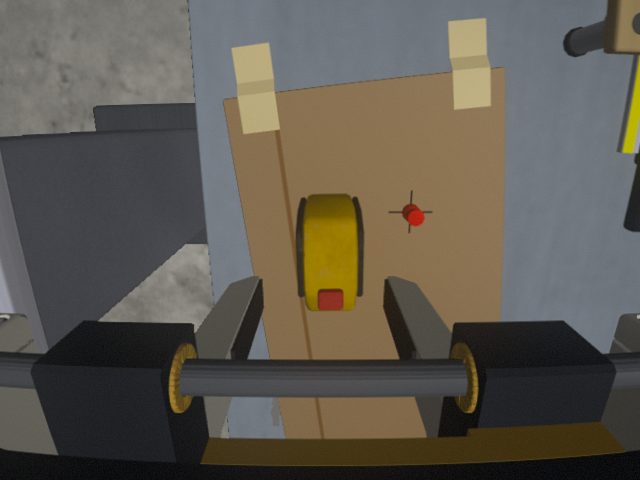

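step_arm(commands=[[0, 0, 3.5, 0, 0, 0, 6], [0, 0, 6.2, 0, 0, 0, 6], [0, 0, 6.2, 0, 0, 0, 6], [0, 0, 6.2, 0, 0, 0, 6]])

```text
clock: 2.33
tool_pos: [413.1, 46.6, 39.2]
eef_rot: [180.0, 0.0, -0.1]
wrist_force: [0.3, -0.8, 1.4]
finger_gap: 59.7
```

step_arm(commands=[[0, 0, 0, 0, 0, 0, 2], [0, 0, 0, 0, 0, 0, 2], [0, 0, 0, 0, 0, 0, 2], [0, 0, 0, 0, 0, 0, 2], [0, 0, 0, 0, 0, 0, 2]], force=20)

```text
clock: 2.75
tool_pos: [413.0, 47.6, 39.0]
eef_rot: [180.0, -0.1, 0.0]
wrist_force: [-1.1, -0.3, 0.7]
finger_gap: 31.3
```

step_arm(commands=[[0, 0, -3, 0, 0, 0, 2], [0, 0, -6, 0, 0, 0, 2], [0.6, -3, -6, 0, 0, 0, 2], [1.4, -7, -6, 0, 0, 0, 2], [2.2, -11, -6, 0, 0, 0, 2], [3, -15, -6, 0, 0, 0, 2], [3.6, -18, -6, 0, 0, 0, 2], [4, -19.8, -5, 0, 0, 0, 2], [4, -19.8, -3, 0, 0, 0, 2], [4, -19.8, -1, 0, 0, 0, 2], [4, -19.8, -0.5, 0, 0, 0, 2], [4, -19.8, -0.5, 0, 0, 0, 2]])

```text
clock: 3.75
tool_pos: [450.9, 245.2, 41.6]
eef_rot: [179.9, 0.2, 0.0]
wrist_force: [-0.1, 0.4, -0.7]
finger_gap: 29.9
```

step_arm(commands=[[0, 0, 0.5, 0, 0, 0, 2], [0, 0, 0.8, 0, 0, 0, 2], [0, 0, 0.95, 0, 0, 0, 2], [0, 0, 0.95, 0, 0, 0, 2]])

```text
clock: 4.08
tool_pos: [453.3, 245.5, 34.7]
eef_rot: [-180.0, -0.1, -0.0]
wrist_force: [-1.8, -1.6, 1.7]
finger_gap: 29.9
```

```bash
python3 - <<'E'
from h import *
s=state(); save('wrist','w3.png'); print(s['clock'],s['tool_pos'],s['eef_rot'],s['wrist_force'])
E
```

```text
4.0833 [453.30799223 245.46427368  34.7176054 ] [-1.79977692e+02 -8.14962870e-02 -3.04257829e-02] [-1.8076503  -1.64208356  1.73950451]
```

View pics/w3.png

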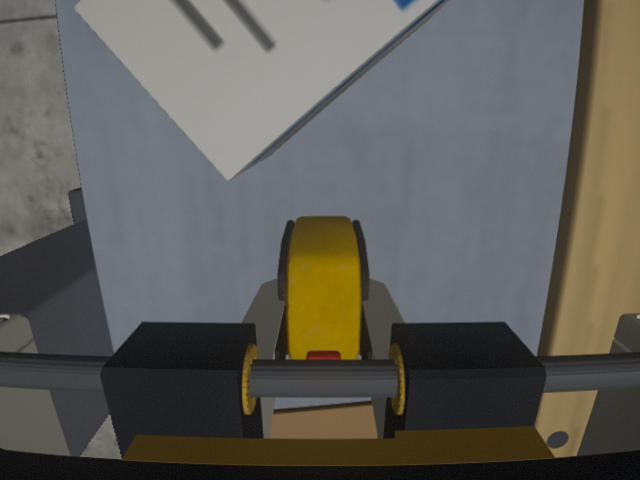

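The tape is upright between the jaws at (323,285), with clear bench around it and the spare box's corner at (229,180). Releasing.

step_arm(commands=[[0, 0, 0.05, 0, 0, 0, 2], [0, 0, 0.05, 0, 0, 0, 2.8], [0, 0, 0.05, 0, 0, 0, 3.2], [0, 0, 0.05, 0, 0, 0, 5], [0, 0, 0.05, 0, 0, 0, 5.6], [0, 0, 0.05, 0, 0, 0, 5.6], [0, 0, -3, 0, 0, 0, 5.6], [0, 0, -6, 0, 0, 0, 5.6], [0, 0, -9.5, 0, 0, 0, 5.6], [0, 0, -12, 0, 0, 0, 5.6]])

```text
clock: 4.97
tool_pos: [453.2, 245.8, 156.0]
eef_rot: [-180.0, -0.1, 0.0]
wrist_force: [1.0, 0.9, -0.3]
finger_gap: 55.7
```

```bash
python3 - <<'E'
from h import *
s=state(); save('wrist','w4.png'); print(s['clock'],s['tool_pos'],s['eef_rot'],s['wrist_force'])
cmd([453.3,245.5,154],0,[639,83,110],-0.5)
E
```

```text
4.9667 [453.21706013 245.77459561 156.04744997] [-1.79967951e+02 -9.84737202e-02  1.56322447e-04] [ 0.96646612  0.87108831 -0.25460275]
cm [18.57, 16.25, 4.4] rad [0.0, -0.0, 0.0087]
```

View pics/w4.png

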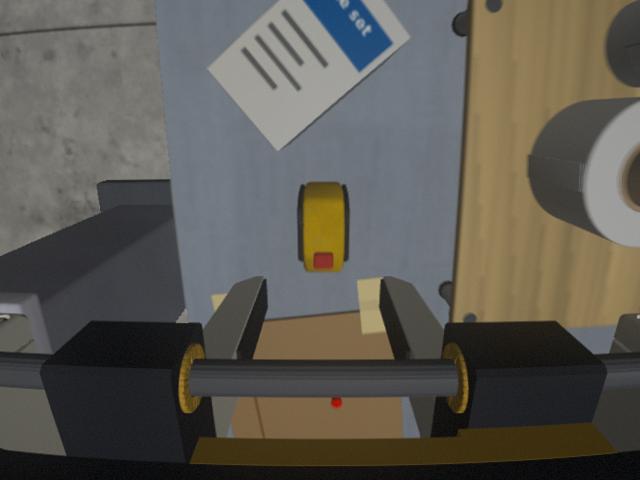

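The tape measure stands upright on bare bench at (323,225). Moving over the tab next.

step_arm(commands=[[0, 4, 0, 0, 0, 0, 5.6], [0.5, 8, 0, 0, 0, 0, 5.6], [2.5, 11.5, 0, 0, 0, 0, 5.6], [5.5, 14, 0, 0, 0, 0, 5.6], [9, 16, 0, 0, 0, 0, 5.6], [13, 16.25, 0, 0, 0, 0, 5.6], [17, 16.25, 1, 0, 0, 0.009, 5.6], [18.57, 16.25, 3, 0, 0, 0.009, 5.6], [18.57, 16.25, 4.4, 0, 0, 0.009, 5.6], [18.57, 16.25, 4.4, 0, 0, 0.009, 5.6]])

```text
clock: 5.85
tool_pos: [636.9, 82.7, 105.0]
eef_rot: [-180.0, 0.4, -0.6]
wrist_force: [-0.9, 0.6, -0.9]
finger_gap: 55.8
```

```bash
python3 - <<'E'
from h import *
import pickle
s=state(); c=save('wrist','w5.png'); pickle.dump((c,s),open('w5.pkl','wb')); print(s['clock'],s['tool_pos'],s['eef_rot'],s['wrist_force'])
E
```

```text
5.85 [636.85528792  82.71810132 104.95297537] [-179.98583866    0.40972283   -0.55503379] [-0.92244602  0.56168866 -0.8763874 ]
```

View pics/w5.png

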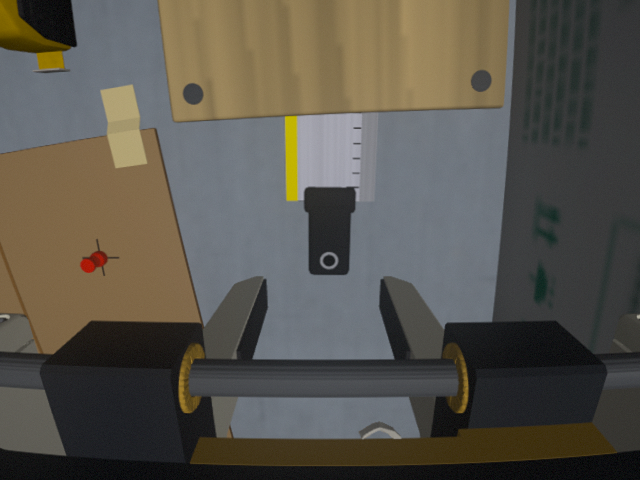

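Tab spans (308–350, 190–275), blade yellow edge at x≈291 and steel edge at x≈370; the riser's front edge is at y≈115.

```bash
python3 - <<'E'
from h import *
import pickle
c,s=pickle.load(open('w5.pkl','rb'))
print(plane(c,[(310,272),(349,272),(308.5,225),(352,225)],12,s).round(1))
print(plane(c,[(285.5,200),(286,117),(374.5,200),(378,115)],5,s).round(1))
print(plane(c,[(174,122),(503,106)],46,s).round(1), plane(c,[(174,122),(503,106)],56,s).round(1))
print(plane(c,[(98,258)],5,s).round(1))
E
```

```text
[[627.1  59.7  12. ]
 [655.5  59.6  12. ]
 [626.7  95.4  12. ]
 [657.2  95.1  12. ]]
[[610.5 111.9   5. ]
 [612.8 168.4   5. ]
 [673.4 111.4   5. ]
 [674.2 169.1   5. ]]
[[552.9 166.3  46. ]
 [739.3 173.7  46. ]] [[557.  166.2  56. ]
 [734.6 173.3  56. ]]
[[464.1  68.6   5. ]]
```

step_arm(commands=[[0.2, -0.1, 3, 0, 0, 0, 5.6], [0.2, -0.1, 6, 0, 0, 0, 5.6], [0.2, -0.1, 8.5, 0, 0, 0, 5.6], [0.2, -0.1, 9, 0, 0, 0, 5.6], [0.2, -0.1, 9, 0, 0, 0, 5.6], [0.2, -0.1, 9, 0, 0, 0, 5.6]])

```text
clock: 6.4
tool_pos: [641.1, 84.2, 21.3]
eef_rot: [180.0, -0.1, -0.5]
wrist_force: [1.2, 0.1, 0.6]
finger_gap: 56.3
```

step_arm(commands=[[0, 0, 0.4, 0, 0, 0, 5.6], [0, 0, 0.7, 0, 0, 0, 5.6], [0, 0, 0.7, 0, 0, 0, 5.6], [0, 0, 0.7, 0, 0, 0, 2], [0, 0, 0.7, 0, 0, 0, 2], [0, 0, 0.7, 0, 0, 0, 2], [0, 0, 0.7, 0, 0, 0, 2], [0, 0, 0.7, 0, 0, 0, 2]], force=25)

```text
clock: 7.07
tool_pos: [640.5, 84.1, 12.8]
eef_rot: [-180.0, -0.0, -0.5]
wrist_force: [0.3, -0.6, 1.0]
finger_gap: 29.7
```

step_arm(commands=[[0, 0.5, 0, 0, 0, 0, 2], [0, 1.5, 0, 0, 0, 0, 2], [0, 3, 0, 0, 0, 0, 2], [0, 5, 0, 0, 0, 0, 2], [0, 7, 0, 0, 0, 0, 2], [0, 9, 0, 0, 0, 0, 2], [0, 10, 0, 0, 0, 0, 2], [0, 10, 0, 0, 0, 0, 2]])

```text
clock: 7.73
tool_pos: [639.6, -19.8, 12.8]
eef_rot: [179.9, -0.0, -0.7]
wrist_force: [-0.1, -2.5, 0.6]
finger_gap: 29.6
```

```bash
python3 - <<'E'
from h import *
import pickle
s=state(); c=save('wrist','w6.png'); pickle.dump((c,s),open('w6.pkl','wb')); print(s['clock'],s['tool_pos'],s['eef_rot'],s['wrist_force'],s['wrist_torque'])
E
```

```text
7.7333 [639.57931328 -19.81507761  12.80641347] [ 1.79907220e+02 -1.82492973e-02 -6.84484555e-01] [-0.12157833 -2.46709866  0.63438915] [-0.3521155  -0.13538001 -0.06465176]
```

View pics/w6.png

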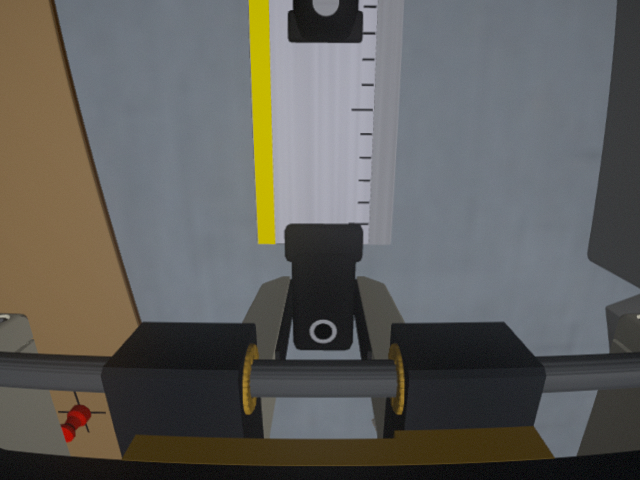

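The tab is firmly held at (323,290), and the grip bar's end has come out from under the riser at (325,20). Continuing the pull.

step_arm(commands=[[0, 1, 0, 0, 0, 0, 2], [0, 3, 0, 0, 0, 0, 2], [0, 5, 0, 0, 0, 0, 2], [0, 7, 0, 0, 0, 0, 2], [0, 9, 0, 0, 0, 0, 2], [0, 11, 0, 0, 0, 0, 2], [0, 12.2, 0, 0, 0, 0, 2], [0, 12.6, 0, 0, 0, 0, 2], [0, 12.6, 0, 0, 0, 0, 2], [0, 12.6, 0, 0, 0, 0, 2]])

```text
clock: 8.62
tool_pos: [638.5, -142.2, 12.8]
eef_rot: [179.9, -0.0, -0.5]
wrist_force: [0.8, -1.8, 1.5]
finger_gap: 30.1
```

```bash
python3 - <<'E'
from h import *
import pickle
s=state(); c=save('top','t7.png'); pickle.dump((c,s),open('t7.pkl','wb')); print(s['clock'],s['tool_pos'],s['eef_rot'],s['wrist_force'],s['wrist_torque'])
E
```

```text
8.6167 [ 638.54633861 -142.15810233   12.76976671] [ 1.79935290e+02 -2.32811380e-02 -4.94036643e-01] [ 0.82444025 -1.80684637  1.53349081] [-0.4895574  -0.12687775  0.01474712]
```

View pics/t7.png

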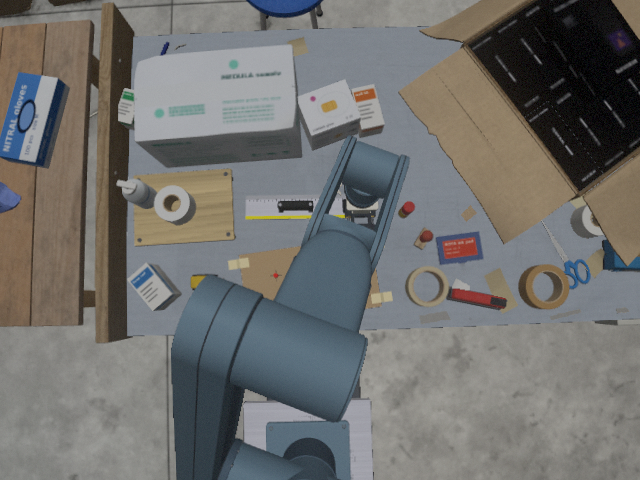

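The far end (col 246) is clear of the riser's edge (col 233), by about 30 mm. Releasing the tab and moving above the grip bar.

step_arm(commands=[[0, 0, 0, 0, 0, 0, 3.5], [0, 0, 0, 0, 0, 0, 5.6], [0, 0, 0, 0, 0, 0, 5.6], [0, 0, -2, 0, 0, 0, 5.6], [0, 0, -6, 0, 0, 0, 5.6], [0, -3, -9.5, 0, 0, 0, 5.6], [0, -7, -10, 0, 0, 0, 5.6], [0, -11, -10, 0, 0, 0, 5.6], [0, -14.5, -10, 0, 0, 0, 5.6], [0, -16, -10, 0, 0, 0, 5.6], [0, -16, -10, 0, 0, 0, 5.6], [0, -16, -10, 0, 0, 0, 5.6]])

```text
clock: 9.67
tool_pos: [639.5, 18.9, 112.4]
eef_rot: [180.0, 0.0, -0.4]
wrist_force: [0.0, -0.6, -0.0]
finger_gap: 55.7
```

```bash
python3 - <<'E'
from h import *
import pickle
s=state(); c=save('wrist','w8.png'); pickle.dump((c,s),open('w8.pkl','wb')); print(s['clock'],s['tool_pos'],s['eef_rot'],s['wrist_force'])
E
```

```text
9.6667 [639.52651314  18.87655739 112.35975174] [ 1.79970731e+02  3.44758695e-02 -3.64730733e-01] [ 0.0068477  -0.62030765 -0.01004362]
```

View pics/w8.png

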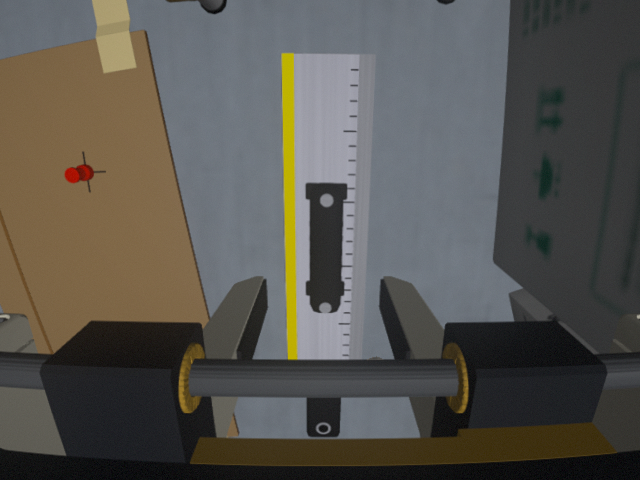

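Blade far end at row 54 (x 282–375), grip bar from row 183 to 312 centred on x≈326, yellow edge from (285,54) to (291,360).

```bash
python3 - <<'E'
from h import *
import pickle
c,s=pickle.load(open('w8.pkl','rb'))
im=cv2.cvtColor(c['img'],cv2.COLOR_RGB2BGR);hsv=cv2.cvtColor(im,cv2.COLOR_BGR2HSV)
m=(hsv[...,0]>20)&(hsv[...,0]<33)&(hsv[...,1]>150)
L=[]
for r in range(60,355,10):
    x=np.where(m[r,270:310])[0]+270
    if len(x): L.append((x.min()-.5,r))
P=plane(c,L,5,s); 
f=np.polyfit(P[:,1],P[:,0],1); print('yellow line slope deg yaw=',-np.degrees(np.arctan(f[0])),'x at y=18',np.polyval(f,18), 'res',np.std(P[:,0]-np.polyval(f,P[:,1])))
print('far end',plane(c,[(282.5,53.5),(375,53.5)],5,s).round(1))
print('bar z38',plane(c,[(309,240),(342,240),(326,183),(326,312)],38,s).round(1))
print('bar z20',plane(c,[(326,183),(326,312)],20,s).round(1))
E
```

```text
yellow line slope deg yaw= -0.8614815002832176 x at y=18 611.4321614435675 res 0.21446168522967451
far end [[614.1 145.2   5. ]
 [675.2 144.9   5. ]]
bar z38 [[630.9  26.4  38. ]
 [652.6  26.2  38. ]
 [642.2  63.9  38. ]
 [641.9 -26.7  38. ]]
bar z20 [[642.4  61.   20. ]
 [642.  -36.7  20. ]]
```

step_arm(commands=[[0.24, 0.15, 3.5, 0, 0, 0.006, 5.6], [0.24, 0.15, 7, 0, 0, 0.006, 5.6], [0.24, 0.15, 8.6, 0, 0, 0.006, 5.6], [0.24, 0.15, 8.6, 0, 0, 0.006, 5.6], [0.24, 0.15, 8.6, 0, 0, 0.006, 5.6]])

```text
clock: 10.13
tool_pos: [641.6, 14.8, 25.6]
eef_rot: [-180.0, 0.1, -1.0]
wrist_force: [-0.0, -0.6, -0.2]
finger_gap: 55.9
```

step_arm(commands=[[0, -0.2, 0.3, 0, 0, 0, 5.6], [0, -0.2, 0.5, 0, 0, 0, 5.6], [0, -0.2, 0.5, 0, 0, 0, 3], [0, -0.2, 0.5, 0, 0, 0, 1], [0, -0.2, 0.5, 0, 0, 0, 1], [0, -0.2, 0.5, 0, 0, 0, 1], [0, -0.2, 0.5, 0, 0, 0, 1], [0, -0.2, 0.5, 0, 0, 0, 1]], force=40)

```text
clock: 10.8
tool_pos: [642.1, 18.6, 21.9]
eef_rot: [180.0, 0.0, -0.9]
wrist_force: [0.7, -0.3, 1.2]
finger_gap: 21.7
```

```bash
python3 - <<'E'
from h import *
cmd([642,18.6,21.9],-0.9,[429,-7.6,82],11.4)
E
```

```text
cm [-21.256, 2.954, -6.01] rad [-0.0, 0.0, -0.2147]
```

step_arm(commands=[[0, 0, -1, 0, 0, 0, 1], [0, 0, -2.5, 0, 0, 0, 1], [0, 0, -4.5, 0, 0, 0, 1], [-1, 0.2, -6, 0, 0, 0, 1], [-4, 0.6, -6, 0, 0, -0.03, 1], [-8, 1.1, -6, 0, 0, -0.08, 1], [-12, 1.7, -6, 0, 0, -0.13, 1], [-16, 2.3, -6, 0, 0, -0.18, 1], [-19.5, 2.8, -6, 0, 0, -0.215, 1], [-21.26, 2.95, -6, 0, 0, -0.215, 1], [-21.26, 2.95, -6, 0, 0, -0.215, 1], [-21.26, 2.95, -6, 0, 0, -0.215, 1]])

```text
clock: 11.8
tool_pos: [428.8, -7.8, 82.3]
eef_rot: [180.0, -0.1, 11.4]
wrist_force: [1.0, 0.2, -2.2]
finger_gap: 21.7
```

```bash
python3 - <<'E'
from h import *
import pickle
s=state(); c=save('wrist','w9.png'); pickle.dump((c,s),open('w9.pkl','wb')); print(s['clock'],s['tool_pos'],s['eef_rot'],s['wrist_force'],s['wrist_torque'],s['finger_gap'])
E
```

```text
11.8 [428.76667671  -7.80280443  82.32771485] [ 1.79981011e+02 -5.40033466e-02  1.14070236e+01] [ 0.99314743  0.20660754 -2.18510763] [-0.00233475 -0.08722393  0.03478309] 21.670888120698557
```

View pics/w9.png

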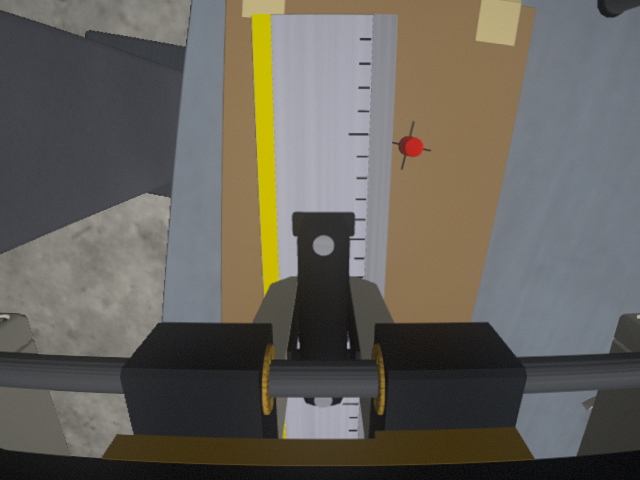

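Straightedge is held level, steel edge (x≈390) on the robot's side of the left pin at (411,147), with a gap. Lowering it onto the sheet.

step_arm(commands=[[0, 0, 2.5, 0, 0, 0, 1], [0, 0, 4.5, 0, 0, 0, 1], [0, 0, 5, 0, 0, 0, 1], [0, 0, 5, 0, 0, 0, 1], [0, 0, 5.2, 0, 0, 0, 1], [0, 0, 5.4, 0, 0, 0, 1], [0, 0, 5.4, 0, 0, 0, 1], [0, 0, 5.4, 0, 0, 0, 1]])

```text
clock: 12.52
tool_pos: [429.8, -7.9, 28.2]
eef_rot: [180.0, -0.1, 11.5]
wrist_force: [0.3, -0.6, -3.6]
finger_gap: 21.9
```

```bash
python3 - <<'E'
from h import *
import pickle
for k in range(2):
  s=state(); c=save('wrist','w10.png'); pickle.dump((c,s),open('w10.pkl','wb')); print(s['clock'],s['tool_pos'],s['eef_rot'],s['wrist_force'],s['wrist_torque'],s['finger_gap'])
c=save('top','t10.png'); pickle.dump((c,s),open('t10.pkl','wb'))
E
```

```text
12.5167 [429.79749774  -7.87714489  28.21584347] [ 1.79966860e+02 -6.29184126e-02  1.14658810e+01] [ 0.30081649 -0.55392626 -3.64581809] [ 0.01357581 -0.06796886 -0.07112871] 21.919383138820546
12.5667 [429.68648751  -7.86700591  28.19850493] [ 1.79968947e+02 -5.89109051e-02  1.14643156e+01] [ 0.53018811 -0.04526782 -3.29720292] [ 0.01169804 -0.03631667  0.00303659] 21.727052663301965
```

View pics/w10.png

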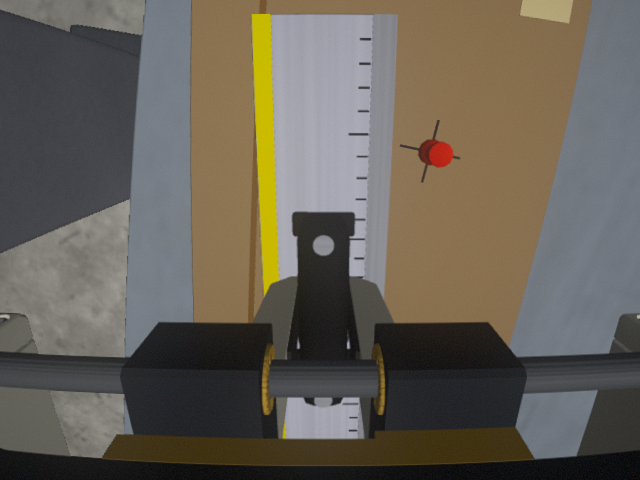

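View pics/t10.png

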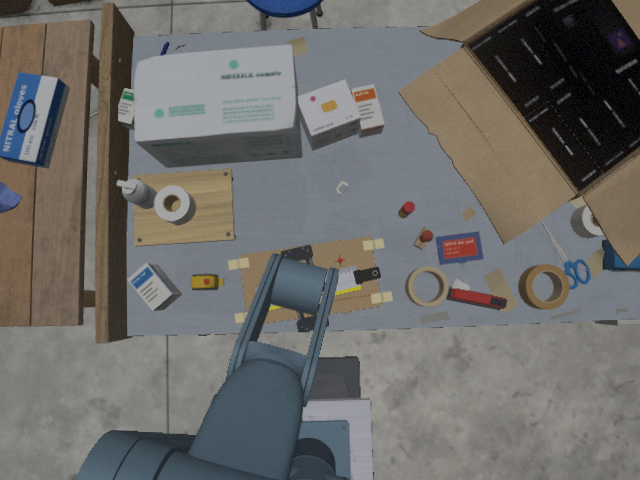

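step_arm(commands=[[0, 0, 0.08, 0, 0, 0, 1], [0, 0, 0.14, 0, 0, 0, 1], [0, 0, 0.14, 0, 0, 0, 1], [0, 0, 0.14, 0, 0, 0, 1]])

```text
clock: 13.0
tool_pos: [429.4, -7.8, 26.8]
eef_rot: [180.0, -0.0, 11.5]
wrist_force: [-2.1, 0.0, 5.5]
finger_gap: 22.0
```

```bash
cat > edge.py <<'E'
from h import *
import pickle,sys
tag=sys.argv[1]; zu=float(sys.argv[2])
s=state(); c=save('wrist','w%s.png'%tag); pickle.dump((c,s),open('w%s.pkl'%tag,'wb'))
print(s['clock'],s['tool_pos'].round(2),s['eef_rot'].round(2),'F',s['wrist_force'].round(2),'M',s['wrist_torque'].round(2))
im=cv2.cvtColor(c['img'],cv2.COLOR_RGB2BGR)
cv2.imwrite('pics/w%sz.png'%tag,cv2.resize(im[0:300,240:520],None,fx=2.8,fy=2,interpolation=cv2.INTER_CUBIC))
hsv=cv2.cvtColor(im,cv2.COLOR_BGR2HSV);S=hsv[...,1].astype(int)
L=[]
for r in range(30,265,6):
    row=S[r,350:470]  # steel (low S) -> cardboard (high S)
    k=np.where(row>60)[0]
    if len(k): 
        j=k[0]; f=(60-row[j-1])/(row[j]-row[j-1]) if j>0 else 0
        L.append((350+j-1+f,r))
L=np.array(L); P=plane(c,L,zu+5,s)
f=np.polyfit(P[:,1],P[:,0],1); r=P[:,0]-np.polyval(f,P[:,1]); ok=abs(r)<1.; f=np.polyfit(P[ok,1],P[ok,0],1)
print('edge yaw',-np.degrees(np.arctan(f[0])),'n',ok.sum(),len(ok),'res',np.std(P[ok,0]-np.polyval(f,P[ok,1])))
ang=np.arctan(f[0])
def gap(p): return (p[0]-np.polyval(f,p[1]))*np.cos(ang)-6
for nm,p in (('L top',(466.0,71.2)),('R top',(499.3,-92.7)),('L w1',(467,68.4)),('R w1',(500,-94.9))): print('gap',nm,round(gap(p),2))
m=((hsv[...,0]<6)|(hsv[...,0]>172))&(S>150)&(hsv[...,2]>80); m[320:]=0
n,l,st,ce=cv2.connectedComponentsWithStats(m.astype(np.uint8))
for i in range(1,n):
    if st[i,4]>30: print('red',st[i].tolist(),ce[i].round(1))
E
python3 edge.py 11 5
```

```text
13.0 [429.41  -7.83  26.8 ] [ 1.7998e+02 -3.0000e-02  1.1460e+01] F [-2.07  0.01  5.53] M [0.13 0.37 0.04]
edge yaw 11.411412772335728 n 40 40 res 0.03656494413594096
gap L top 13.27
gap R top 13.49
gap L w1 13.7
gap R w1 13.74
red [422, 140, 33, 28, 681] [438.1 153.6]
```

View pics/w11z.png

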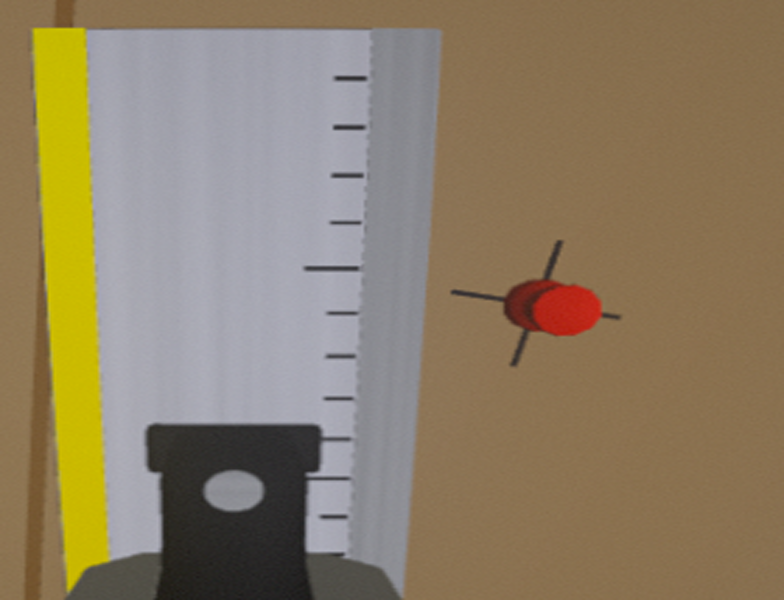

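The blade lies flat at yaw 11.4° with about a 13.5 mm gap to each pin; left pin foot is near (430,151). Sliding toward the pins.

step_arm(commands=[[0.2, 0, -0.04, 0, 0, 0, 1], [0.5, 0, -0.04, 0, 0, 0, 1], [0.8, 0, -0.04, 0, 0, 0, 1], [1.05, 0, -0.04, 0, 0, 0, 1], [1.1, 0, -0.04, 0, 0, 0, 1], [1.1, 0, -0.04, 0, 0, 0, 1]])

```text
clock: 13.55
tool_pos: [440.0, -5.6, 26.8]
eef_rot: [180.0, 0.0, 11.5]
wrist_force: [-2.9, -0.9, 5.1]
finger_gap: 21.6
```

```bash
python3 edge.py 12 5
```

```text
13.55 [439.98  -5.61  26.82] [1.800e+02 2.000e-02 1.147e+01] F [-2.85 -0.85  5.12] M [-0.16  0.37 -0.03]
edge yaw 11.3923840271851 n 40 40 res 0.04133578215768017
gap L top 2.43
gap R top 2.7
gap L w1 2.86
gap R w1 2.95
red [399, 140, 32, 28, 634] [414.7 153.6]
```

View pics/w12z.png

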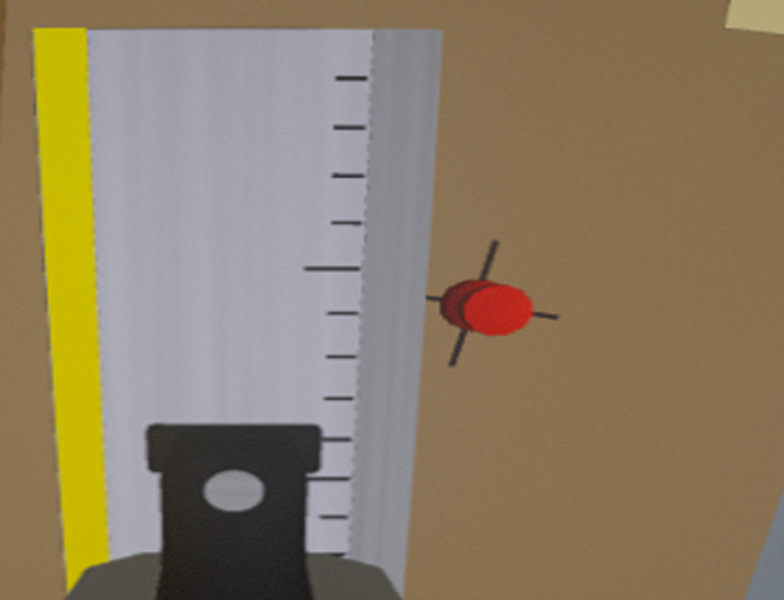

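step_arm(commands=[[0.08, 0, -0.04, 0, 0, 0, 1], [0.14, 0, -0.04, 0, 0, 0, 1], [0.2, 0, -0.04, 0, 0, 0, 1], [0.2, 0, -0.04, 0, 0, 0, 1]])

```text
clock: 13.93
tool_pos: [442.1, -5.1, 26.9]
eef_rot: [-180.0, -0.0, 11.5]
wrist_force: [0.2, -0.5, -2.7]
finger_gap: 21.8
```

```bash
python3 edge.py 13 5
```

```text
13.9333 [442.14  -5.13  26.88] [-1.800e+02 -1.000e-02  1.146e+01] F [ 0.25 -0.51 -2.69] M [-0.04 -0.03  0.03]
edge yaw 11.400160406267124 n 40 40 res 0.0447922640565415
gap L top 0.23
gap R top 0.47
gap L w1 0.65
gap R w1 0.72
red [395, 140, 30, 28, 614] [409.8 153.5]
```

step_arm(commands=[[0.04, 0, 0.02, 0, 0, 0, 1], [0.08, 0, 0.02, 0, 0, 0, 1], [0.08, 0, 0.02, 0, 0, 0, 1]])

```text
clock: 14.23
tool_pos: [442.8, -5.0, 26.8]
eef_rot: [-180.0, -0.0, 11.5]
wrist_force: [0.2, -0.3, -1.3]
finger_gap: 21.9
```

```bash
python3 edge.py 14 5
```

```text
14.2333 [442.81  -5.02  26.84] [-1.800e+02 -1.000e-02  1.145e+01] F [ 0.17 -0.26 -1.35] M [-0.09  0.04 -0.04]
edge yaw 11.357312266376518 n 40 40 res 0.0395570918509887
gap L top -0.46
gap R top -0.09
gap L w1 -0.03
gap R w1 0.16
red [393, 140, 31, 28, 607] [408.5 153.5]
```

View pics/w14z.png

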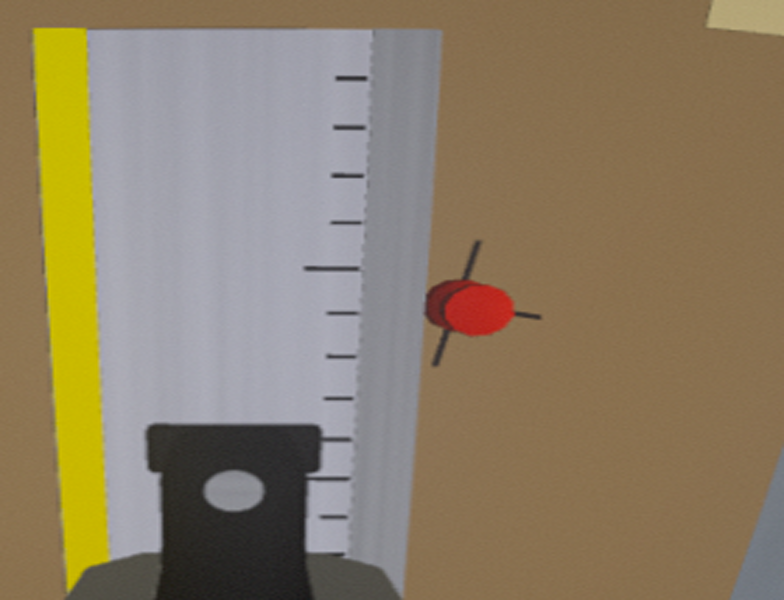

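At (425,150) the left pin's body is nearly touching the edge, but no contact force yet. Creeping on.

step_arm(commands=[[0.04, 0, 0, 0, 0, 0, 1], [0.04, 0, 0, 0, 0, 0, 1]])

```text
clock: 14.45
tool_pos: [443.2, -4.9, 26.8]
eef_rot: [-180.0, -0.0, 11.5]
wrist_force: [0.7, -0.9, -1.8]
finger_gap: 21.7
```

```bash
python3 edge.py 15 5
```

```text
14.45 [443.16  -4.91  26.82] [-180.     -0.     11.46] F [ 0.67 -0.88 -1.79] M [-0.08  0.03 -0.07]
edge yaw 11.353545383400911 n 40 40 res 0.05378458625779763
gap L top -0.81
gap R top -0.43
gap L w1 -0.39
gap R w1 -0.18
red [393, 140, 30, 28, 601] [407.8 153.6]
```

step_arm(commands=[[0.04, 0, 0, 0, 0, 0, 1], [0.04, 0, 0, 0, 0, 0, 1]])

```text
clock: 14.67
tool_pos: [443.4, -4.9, 26.8]
eef_rot: [-180.0, 0.0, 11.5]
wrist_force: [-1.1, -0.2, -1.4]
finger_gap: 21.9
```

```bash
python3 edge.py 16 5
```

```text
14.6667 [443.39  -4.85  26.83] [-1.800e+02  2.000e-02  1.146e+01] F [-1.13 -0.23 -1.35] M [-0.09  0.1  -0.01]
edge yaw 11.402553989264025 n 40 40 res 0.08327010880143264
gap L top -1.02
gap R top -0.78
gap L w1 -0.59
gap R w1 -0.53
red [393, 140, 30, 28, 604] [407.3 153.6]
```

step_arm(commands=[[0.05, 0, 0, 0, 0, 0, 1], [0.05, 0, 0, 0, 0, 0, 1], [0.05, 0, 0, 0, 0, 0, 1]])

```text
clock: 14.97
tool_pos: [443.4, -4.8, 26.8]
eef_rot: [-180.0, 0.1, 11.5]
wrist_force: [-3.8, -1.8, 2.1]
finger_gap: 21.8
```

```bash
python3 edge.py 17 5
```

```text
14.9667 [443.41  -4.82  26.83] [-1.7999e+02  6.0000e-02  1.1470e+01] F [-3.77 -1.76  2.12] M [-0.35  0.6   0.03]
edge yaw 11.39525362946025 n 40 40 res 0.08343220892730618
gap L top -1.02
gap R top -0.76
gap L w1 -0.59
gap R w1 -0.51
red [392, 140, 31, 28, 604] [407.1 153.7]
```

View pics/w17z.png

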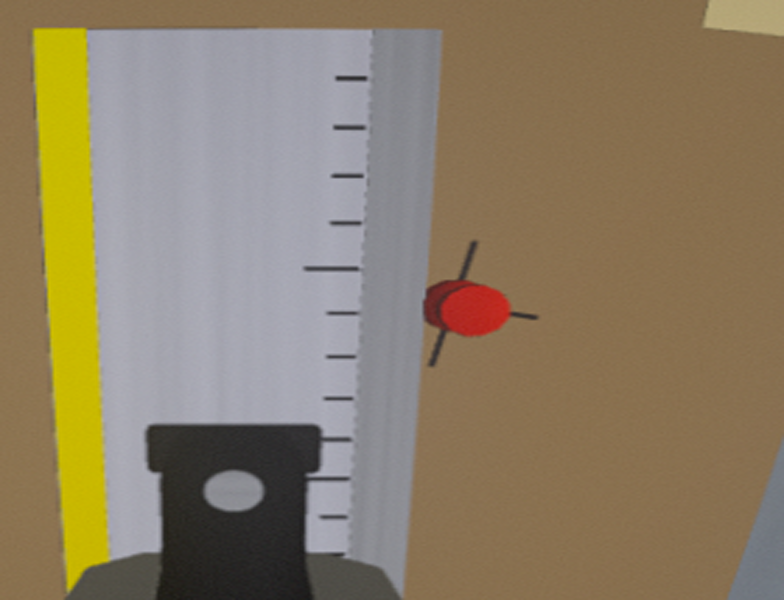

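step_arm(commands=[[0.05, 0, -0.02, 0, 0, 0, 1], [0.05, 0, -0.02, 0, 0, 0, 1], [0.05, 0, -0.02, 0, 0, 0, 1]])

```text
clock: 15.27
tool_pos: [443.5, -4.7, 26.9]
eef_rot: [-180.0, 0.1, 11.5]
wrist_force: [-5.4, -3.5, 1.5]
finger_gap: 21.8
```

```bash
python3 edge.py 18 5; python3 edge.py 19 5; python3 - <<'E'
from h import *
c=save('top','t18.png'); cv2.imwrite('pics/t18z.png',cv2.resize(cv2.cvtColor(c['img'],cv2.COLOR_RGB2BGR)[220:330,230:400],None,fx=4.6,fy=4.6,interpolation=cv2.INTER_CUBIC))
E
```

```text
15.2667 [443.52  -4.74  26.86] [-1.7998e+02  1.1000e-01  1.1480e+01] F [-5.38 -3.53  1.47] M [-0.58  0.76 -0.08]
edge yaw 11.392966068413477 n 40 40 res 0.09539082059281079
gap L top -1.13
gap R top -0.86
gap L w1 -0.7
gap R w1 -0.61
red [392, 140, 30, 28, 605] [406.9 153.9]
15.3167 [443.53  -4.76  26.87] [-1.7998e+02  1.1000e-01  1.1470e+01] F [-4.21 -2.78  2.06] M [-0.5   0.77  0.03]
edge yaw 11.393521625404519 n 40 40 res 0.10072519642394177
gap L top -1.14
gap R top -0.87
gap L w1 -0.71
gap R w1 -0.62
red [392, 140, 30, 28, 605] [406.9 153.9]
```

View pics/t18z.png

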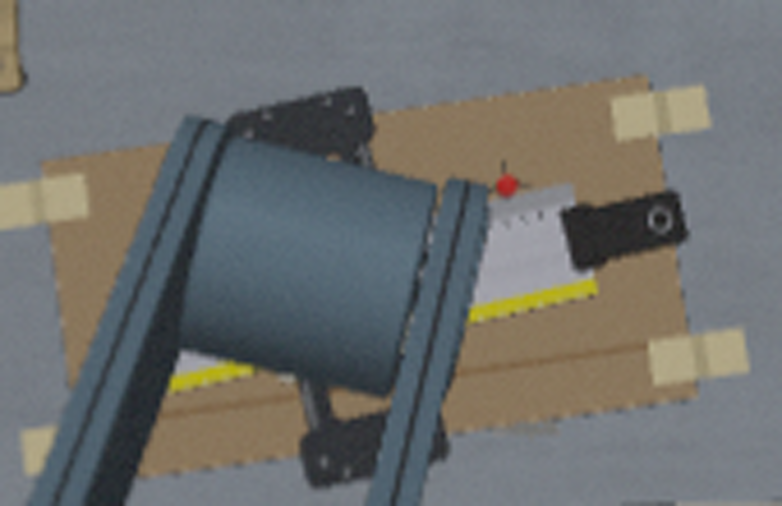

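step_arm(commands=[[0.06, 0, 0, 0, 0, 0, 1], [0.06, 0, 0, 0, 0, 0, 1], [0.06, 0, 0, 0, 0, 0, 1]])

```text
clock: 15.67
tool_pos: [443.6, -4.7, 26.9]
eef_rot: [-180.0, 0.2, 11.5]
wrist_force: [-6.9, -3.9, 4.2]
finger_gap: 21.8
```

```bash
python3 edge.py 20 5|head -2; python3 edge.py 21 5|head -2;python3 edge.py 22 5
```

```text
15.6667 [443.55  -4.74  26.9 ] [-1.7998e+02  1.7000e-01  1.1490e+01] F [-6.89 -3.94  4.19] M [-0.76  1.1   0.  ]
edge yaw 11.385980194899652 n 40 40 res 0.10198648788641626
15.7167 [443.54  -4.74  26.89] [-1.7998e+02  1.7000e-01  1.1490e+01] F [-6.39 -4.67  4.21] M [-0.74  1.09 -0.01]
edge yaw 11.386349582417107 n 40 40 res 0.09904874989674572
15.7667 [443.57  -4.73  26.91] [-1.7998e+02  1.7000e-01  1.1490e+01] F [-8.23 -3.8   4.1 ] M [-0.72  1.15 -0.11]
edge yaw 11.393736531653314 n 40 40 res 0.0955833754768646
gap L top -1.15
gap R top -0.89
gap L w1 -0.72
gap R w1 -0.64
red [392, 140, 30, 28, 606] [406.9 153.9]
```

Push force about 7.5 N with Mz ≈ 0 and edge yaw 11.39° (pin line 11.4°), so both pins share the load. Easing the preload and releasing.

step_arm(commands=[[-0.08, 0, 0, 0, 0, 0, 1], [-0.08, 0, 0, 0, 0, 0, 1], [-0.08, 0, 0, 0, 0, 0, 2.3], [-0.08, 0, 0, 0, 0, 0, 2.8], [-0.08, 0, 0, 0, 0, 0, 4], [-0.08, 0, 0, 0, 0, 0, 4.4], [-0.08, 0, 0, 0, 0, 0, 4.4], [-0.08, 0, -1, 0, 0, 0, 4.4], [-0.08, 0, -3, 0, 0, 0, 4.4], [-0.08, 0, -6, 0, 0, 0, 4.4], [-0.08, 0, -9, 0, 0, 0, 4.4], [-0.08, 0, -12, 0, 0, 0, 4.4]])

```text
clock: 16.82
tool_pos: [444.3, -4.5, 148.4]
eef_rot: [-180.0, -0.0, 11.5]
wrist_force: [0.3, -0.9, 0.2]
finger_gap: 44.2
```

```bash
python3 - <<'E'
from h import *
import pickle
s=state(); c=save('wrist','w23.png'); pickle.dump((c,s),open('w23.pkl','wb')); print(s['clock'],s['tool_pos'],s['eef_rot'],s['wrist_force'])
E
```

```text
16.8167 [444.25366131  -4.52628434 148.37081086] [-1.79986233e+02 -9.94603594e-03  1.14602433e+01] [ 0.25043952 -0.90980722  0.15190801]
```

View pics/w23.png

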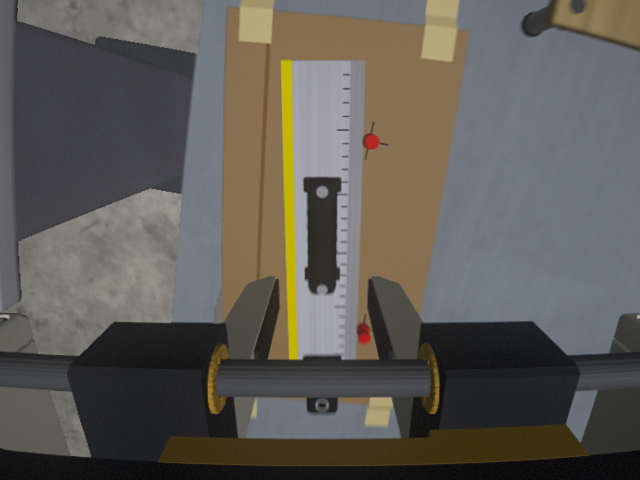

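Straightedge lies free with the left pin (372,142) and right pin (363,333) at its edge. Shifting for a clear view of both.

step_arm(commands=[[2, 4, 1, 0, 0, 0, 4.4], [4, 8, 2, 0, 0, 0, 4.4], [4, 8, 2, 0, 0, 0, 4.4], [4, 8, 2, 0, 0, 0, 4.4]])

```text
clock: 17.2
tool_pos: [500.8, -77.1, 126.3]
eef_rot: [180.0, -0.0, 11.3]
wrist_force: [-1.0, 0.2, 0.5]
finger_gap: 44.0
```

```bash
python3 - <<'E'
from h import *
import pickle
s=state(); c=save('wrist','w24.png'); pickle.dump((c,s),open('w24.pkl','wb')); print(s['clock'],s['tool_pos'],s['eef_rot'],s['wrist_force'])
im=cv2.cvtColor(c['img'],cv2.COLOR_RGB2BGR)
a=proj(c,[[466.5,70,10],[499.6,-93.8,10]],s).round().astype(int);print(a)
t=[cv2.resize(im[max(v-30,0):max(v-30,0)+60,u-40:u+40],(640,300) if 0 else (400,300),interpolation=cv2.INTER_CUBIC) for u,v in a]
cv2.imwrite('pics/w24z.png',np.hstack(t))
E
```

```text
17.2 [500.77624653 -77.09930603 126.31735014] [ 1.79986358e+02 -1.77645746e-02  1.13126033e+01] [-0.99584889  0.23107961  0.46330538]
[[315  16]
 [316 252]]
```

View pics/w24z.png

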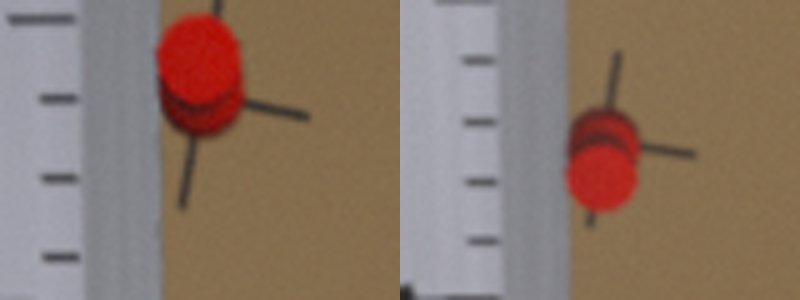

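View pics/w24.png

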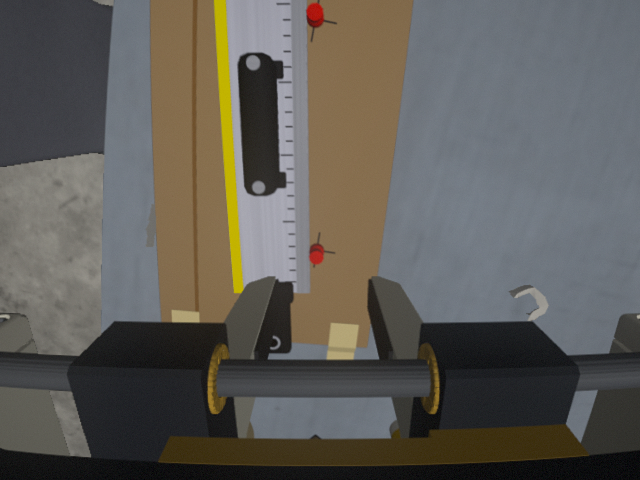

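Both pin feet look flush with the steel edge (left crop x≈162, right crop x≈568). Checking numerically.

```bash
cat > g.py <<'E'
from h import *
import pickle,sys
def run(f,rows,c0,c1):
    c,s=pickle.load(open(f,'rb')); im=cv2.cvtColor(c['img'],cv2.COLOR_RGB2BGR);S=cv2.cvtColor(im,cv2.COLOR_BGR2HSV)[...,1].astype(int)
    L=[]
    for r in rows:
        row=S[r,c0:c1];k=np.where(row>60)[0]
        if len(k) and k[0]>0: j=k[0]; L.append((c0+j-1+(60-row[j-1])/(row[j]-row[j-1]),r))
    P=plane(c,L,10,s); f=np.polyfit(P[:,1],P[:,0],1)
    for _ in range(3):
        r=P[:,0]-np.polyval(f,P[:,1]); ok=abs(r)<.4; f=np.polyfit(P[ok,1],P[ok,0],1)
    a=np.arctan(f[0]); print('yaw',-np.degrees(a),ok.sum(),len(ok))
    for p in ((467,68.4),(500,-94.9),(466,71.2),(499.3,-92.7)): print(round((p[0]-np.polyval(f,p[1]))*np.cos(a)-6,2))
run('w23.pkl',range(70,265,4),352,385)
run('w24.pkl',range(2,270,4),298,330)
E
python3 g.py
```

```text
yaw 11.434266252022569 49 49
-1.01
-1.04
-1.44
-1.29
yaw 11.400578446495107 62 67
-0.55
-0.48
-0.97
-0.73
```

step_arm(commands=[[2, 3, -4, 0, 0, 0, 4.4], [4, 6, -8, 0, 0, 0, 4.4], [4, 6, -8, 0, 0, 0, 4.4], [4, 6, -8, 0, 0, 0, 4.4]])

```text
clock: 17.58
tool_pos: [553.9, -127.7, 211.7]
eef_rot: [179.7, -0.4, 11.4]
wrist_force: [1.1, -1.4, 1.1]
finger_gap: 44.0
```

```bash
python3 - <<'E'
from h import *
save('top','t25.png'); print(state()['wrist_force'],state()['tool_pos'])
E
```

```text
[-0.61186239  0.09712748  0.19302426] [ 551.66608281 -125.9977263   209.10366323]
```

View pics/t25.png

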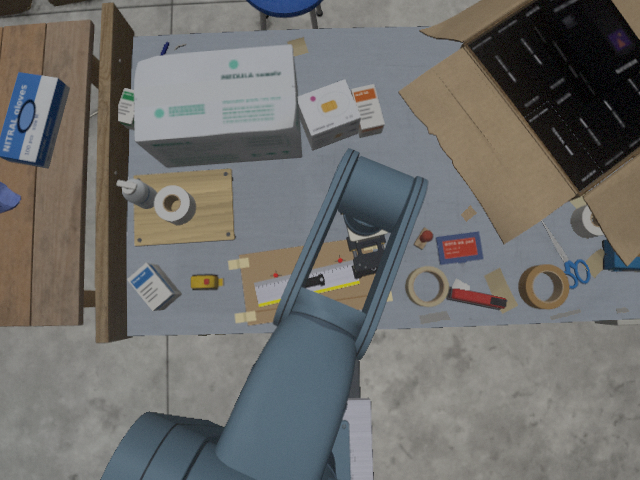

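The top view shows the straightedge along both pins, (277,275) and (340,260). The tape measure stands at (206,282), and everything visible is in place; the arm hides the glue stick here.

```bash
python3 - <<'E'
from h import *
print(hand_in())
E
```

```text
the job is handed in; nothing more can be done
None
```

I finished the job and handed it in at about 17.6 s of the 58 s allowed.

- **Tape measure:** I took it off the cardboard and stood it upright on the bare bench between the spare box and the cardboard, at about (453, 246) mm.
- **Drawing out:** I pulled the straightedge out by its tab and let go of it with its far end roughly 25 mm clear of the riser.
- **Placing:** I took it again by the grip bar, set it flat on the robot's side of the pins, slid it until it touched, released it and backed the arm away.

**Last checks**
- **Before release:** I pushed it against the pins with about 7.5 N. The twist at the wrist stayed near zero, which means both pins were taking the load.
- **After release:** The steel edge lay at 11.40–11.43°, against 11.4° for the pin line. The distances to the two pins matched within about 0.1 mm using the wrist camera's pin positions, or 0.25 mm using the top camera's.
- **Disagreement:** The absolute gaps came out at -0.5 to -1.4 mm, where touching should read zero. This is within the 2 mm calibration error, so contact rests on the force reading and the close-up pictures.
- **Other objects:** Those visible in the last top view stood where they were before. The arm hid the glue stick in that picture; I did not work near it.

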